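# Seat the hollow die and aim the ball dish at it

## Task

Take the steel die that has a hollow in its top face and seat it fully home in the round pocket of the setting block, hollow still up, and let go of it. Then take the brass ball dish by its arched handle, lift it about 10 cm straight up, and once it is up turn it about a quarter turn over its own place so that its pouring lip points at the seated die, keeping the dish level and the loose steel ball in its middle all the while. Finish still holding the dish there, level and steady in the air, and leave the other two dies, the cup and the mallet where they are.

Things in the scene. Friction and masses are not known exactly. Their poses are not given: they have to be found in the camera images.
- die_hollow: steel die, upright cylinder 32 mm in diameter, 46 mm tall; only its top face has a round hollow, 24 mm wide, 10 mm deep. Stands hollow up on a dark strip 5 mm thick along the back of the bench (magnet pull negligible). Origin: centre of its underside; z points out of the hollow face. 0.26 kg. The three dies stand about 90 mm apart, in any order
- die_flat: steel die with a plain flat top, 32 mm in diameter, 46 mm tall, upright on the strip. Origin: centre of its underside. Leave alone
- die_dome: steel die with a domed top, 32 mm in diameter, 48 mm tall, upright on the strip. Origin: centre of its underside. Leave alone
- setting_block: fixed dark wooden block 100 x 100 x 25 mm on the bench, with one round pocket in the middle of its top. Stands to the left or to the right of the robot's centre line, with the dish on the other side. Origin: centre of its underside; z up
- setting_block_hole0 (a point): centre of the mouth of the pocket, at the block's top face (25 mm above the bench). The pocket is 36 mm in diameter and 12 mm deep, so a seated die's underside lies 13 mm above the bench
- dish: loose brass dish, 0.28 kg, 120 mm across, rim 22 mm high; inside a cone slopes 8 degrees down to the middle. Handle along its own y: posts at y = +-58 mm and a level bar 14 mm wide, 124 long, 12 thick (76 to 88 mm above the underside). Pouring lip, an open spout, along its own +x; starts roughly along world +x, away from the robot. Origin: centre of the underside; z up
- dish_grip (a point): middle of the top bar of the dish's handle, 82 mm above the dish's underside and straight above its middle; grip the bar here across its 14 mm width (fingers closing along the dish's x)
- dish_middle (a point): lowest point of the dish's inner surface, in its middle, 6 mm above its underside
- dish_lip (a point): the open tip of the dish's pouring lip, 85 mm from the dish's middle along its x
- ball_center (a point): centre of the loose steel ball, 22 mm in diameter, 44 g, that rests in the middle of the dish
- cup: green enamel cup of brass grommets, 70 mm across at the rim, 60 mm tall, between the block and the dish. Origin: centre of its underside. Leave alone
- mallet: rubber mallet lying at the left end of the work: wooden handle along its x, black head 56 mm in diameter and 90 mm long at x = +60 mm, 56 mm tall, 240 mm long over all. Origin: on the bench under the handle. Leave alone
Mind the look-alikes: they are no part of the job. Of the things that look like the setting_block, the smallest one is meant. What is shaped like the dish but pink is not meant.

How it is judged:
On the way, in this order (a step that is already met when the one before it is completed fails the run):
1. the hollow die is seated in the pocket, hollow face up, and released (horizontal distance between die_hollow and setting_block_hole0 below 0.005 m and z of die_hollow in the frame of setting_block_hole0 below -0.009 m and angle between die_hollow's own z axis and vertical below 0.1 rad and contact force between the fingers and die_hollow below 0.1 N), for 0.3 s.
2. the dish is held up in the fingers, level, with the ball in its middle (height (world z) of dish between 0.05 and 0.17 m and angle between dish's own z axis and vertical below 0.1 rad and horizontal distance between ball_center and dish_middle below 0.012 m and contact force between the fingers and dish above 1 N), for 0.2 s.
3. the dish, still up, is turned so that its lip points at the pocket (all of step 2 and x of setting_block_hole0 in the frame of dish above 0.1 m and y of setting_block_hole0 in the frame of dish between -0.06 and 0.06 m), for 0.3 s.
At the end, for the whole second after the job is handed in: Die within 5 mm of the pocket's axis, 9 mm deep, upright (0.1 rad). Dish in the fingers alone, 50 to 170 mm up, within 190 mm of its start, level (0.1 rad), steady; pocket ahead of the lip, within 60 mm of its line; ball within 12 mm of the middle (all of step 3 and horizontal distance between die_hollow and setting_block_hole0 below 0.005 m and z of die_hollow in the frame of setting_block_hole0 below -0.009 m and angle between die_hollow's own z axis and vertical below 0.1 rad and contact force between dish and die_flat below 0.1 N and contact force between dish and die_dome below 0.1 N and contact force between dish and cup below 0.1 N and contact force between dish and mallet below 0.1 N and contact force between dish and die_hollow below 0.1 N and contact force between dish and setting_block below 0.1 N and distance of dish from where it was at the start of the episode below 0.19 m and linear speed of dish below 0.03 m/s and angular speed of dish below 0.15 rad/s); the arm keeps its last pose, push and grip.
It fails at once if the ball rolls more than 30 mm from the middle of the dish (horizontal distance between ball_center and dish_middle above 0.03 m).
It fails at once if the dish is tilted by more than 0.25 rad (angle between dish's own z axis and vertical above 0.25 rad).
It fails at once if another die, the cup or the mallet is moved by more than 30 mm (distance of any of die_flat, die_dome, cup, mallet from where it was at the start of the episode above 0.03 m).
It also fails if it takes over 64 s, if anything falls off the work surface, if the arm or the gripper's body presses on something with over 40 N, if the wrist force passes 120 N, or if a joint passes its speed limit or range.

## Robot

A 6-joint arm with a two-finger parallel gripper is mounted at the origin on the work surface. World frame = base frame: x ahead of the robot, y to its left, z up, the work surface at z = 0. Lengths are in m, angles in rad, forces in N, time in s.
With the tool pointing down it reaches from about 0.35 to 0.775 m from the base axis. Payload 7.3 kg.
Tool frame: the origin (TCP) lies at the centre of the arm's flange, where the gripper is bolted on; the fingertips stand 178 mm ahead of it and the grasp point (between the pads) lies 159 mm ahead of it; z points along the fingers, y is the line along which they close (so a half turn about z gives the same grasp; the last joint's range is limited). The gripper opens to 92 mm and grips with 3 to 60 N. Pads are 19 mm wide; open, the fingers measure 130 mm over their backs; the gripper's body (75 mm by 190 mm) begins 47 mm behind the grasp point.
Start: joints at [-1.274, 0.342, 1.524, -0, 1.275, -0.146], TCP at [0.225, -0.474, 0.405] pointing down, gripper open.
Joint ranges: [-2.53, 2.53], [-0.77, 2.02], [0.04, 2.7], [-1, 4.14], [0.28, 2.66], [-3.11, 3.11]. Speed limits (rad/s): [2.57, 2.57, 3.14, 3.14, 3.14, 3.14].

## Interface

Orientations are given as a unit quaternion [w, x, y, z].
In Python, from rig import sensors, optics, r gives the robot as it stands. The module is installed in compiled form; this text tells all that it offers.
- The arm moves only by the tool arm_command, never from a script. Its argument "commands" is one flat list of numbers, 7 for each row, row after row: the closure, from -1 (fully open) to 1 (shut), then the shift along the tool's x, y, z each as a share of 300 mm, from -1 to 1, then the turn, a rotation vector about the tool's x, y, z each as a share of 4 degrees, from -1 to 1. In form: [grip, tx, ty, tz, ax, ay, az, grip, tx, ty, tz, ax, ay, az, ...]. A call has 1 to 5 rows; each row shifts and turns the commanded pose from where the row before left it, along the tool's axes as they then stand; what a row does not reach is not made up. A row lasts 1/12 s, in which the tool goes at most 41.7 mm and 7.16 degrees, less where a joint would pass 70% of its speed; a pose out of reach is approached as far as the arm can. A call with a number of a shift or a turn outside -1 to 1 is refused whole. A call with a gripper value outside its range is refused whole. The fingers move at their own pace and stop on an object; "grip_force" is the grip in N (left out, the last holds). Time passes only in rows, so rows that do not move let the fingers close. It gives the time, the measured TCP pose, the force, the opening and the grip force at its end, in the units of the state.
- sensors.state(): the state, without advancing time (a new reading comes with each control period).
- optics.grab_frame(name): name is "side" or "top"; returns a dict with "frame" (480x640x3 uint8, red, green, blue), "range_z" (480x640 float32, m along the optical axis (not along the pixel's ray), 0 where there is no reading), "fx", "fy", "cx", "cy" (pixels), "k1" (the pictures are not rectified: a ray, as slopes to the right and down, at radius r is drawn at 1 + k1 r^2 times it, then the intrinsics apply), "rvec" (rotation vector, rad) and "tvec" (3), from world to camera coordinates, as OpenCV has them. Camera axes: x right, y down, z forward; pixel columns grow to the right and rows downward; lengths in m; the calibration is good to about 2 mm. A picture is of the moment at which its call begins.
- r.finish_job(): hands the job in; it is judged then, once.
The state is a dict: "time_s": time; "q": joint angles; "joint_velocities": joint speeds; "joint_torque": joint torques, N m; "ee_pos": TCP position; "tcp_rot": TCP orientation; "ft_force": force on the tool from outside, world axes, zero at the start; "torque": the same for the moment, N m; "grip_width": finger opening in m; "gripper_force": force on a finger pad.
Only numpy, scipy, OpenCV 4.12 (cv2) and the standard library are available. Lean on these libraries where they do the work, as an engineer would, in place of code of your own. Each camera call takes 0.05 s, during which the arm holds its last target. There are 200 camera calls.

## Working session

There is one attempt and no reset: what is moved stays moved. The work goes in short steps, Python scripts to look and compute and a tool call to move; the robot and the scene stay as the last step left them, time stands still between calls to the robot, and variables do not carry over. Pictures are saved under pics/ and viewed, at most 10 in all, crops included, and the job is handed in when it is done.

Besides the shell and the picture viewer there is one more tool, called after ">>>" by a JSON object that holds its "op" and its "data", one argument or row to a line. arm_command: Moves the arm, as the interface text tells. Its arguments: {"type":"object","properties":{"commands":{"type":"array","items":{"type":"number","minimum":-1,"maximum":1}},"grip_force":{"type":"number"}},"required":["commands"]}

```bash
mkdir -p pics
cat > h.py <<'E'
import numpy as np, cv2
from rig import sensors, optics, r
def grab(n,save=None):
    f=optics.grab_frame(n)
    np.save(f'{n}.npy',f,allow_pickle=True)
    if save: cv2.imwrite(save,cv2.cvtColor(f['frame'],cv2.COLOR_RGB2BGR))
    return f
def load(n): return np.load(f'{n}.npy',allow_pickle=True).item()
def ray(f,u,v):
    K=np.array([[f['fx'],0,f['cx']],[0,f['fy'],f['cy']],[0,0,1.]])
    p=cv2.undistortPointsIter(np.array([[[u,v]]],float),K,np.array([f['k1'],0,0,0.]),None,None,(3,50,1e-9))[0,0]
    R=cv2.Rodrigues(np.array(f['rvec'],float))[0]; t=np.array(f['tvec'],float).ravel()
    return -R.T@t, R.T@np.array([p[0],p[1],1.])
def atz(f,u,v,z):
    o,d=ray(f,u,v); return o+d*(z-o[2])/d[2]
def dep(f,u,v):
    o,d=ray(f,u,v); z=np.median(f['range_z'][int(v)-1:int(v)+2,int(u)-1:int(u)+2]); return o+d*z
def tri(f1,p1,f2,p2):
    o1,d1=ray(f1,*p1);o2,d2=ray(f2,*p2)
    s=np.linalg.lstsq(np.c_[d1,-d2],o2-o1,rcond=None)[0]
    a=o1+d1*s[0];b=o2+d2*s[1]; return (a+b)/2,np.linalg.norm(a-b)
E
python3 - <<'E'
from h import *
np.set_printoptions(precision=4,suppress=True)
s=sensors.state(); print(s)
for n in('side','top'):
    f=grab(n,f'pics/{n}0.png'); print(n,f['fx'],f['k1'],ray(f,320,240))
E
```

```text
{'time_s': 0.0, 'q': array([-1.274 ,  0.3427,  1.525 , -0.    ,  1.2754, -0.146 ]), 'joint_velocities': array([-0.0012, -0.0027,  0.0006,  0.001 ,  0.0023,  0.0008]), 'joint_torque': array([ -0.    , -43.1249, -24.4221,   0.0718,   0.0559,  -0.0001]), 'ee_pos': array([ 0.2249, -0.4742,  0.4041]), 'tcp_rot': array([-0.0008,  0.9756,  0.2196, -0.0001]), 'ft_force': array([-0.3362, -0.0831,  0.2114]), 'torque': array([ 0.0044,  0.0271, -0.0447]), 'gripper_force': 0.0, 'grip_width': 0.0916930696390383}
side 557.3217068475643 -0.04860213609195746 (array([0.049 , 0.7325, 0.8408]), array([ 0.3807, -0.6151, -0.6904]))
top 440.8018631756953 0.02365370479044357 (array([0.4329, 0.0733, 1.1974]), array([ 0.0181,  0.0187, -0.9997]))
```

View pics/top0.png

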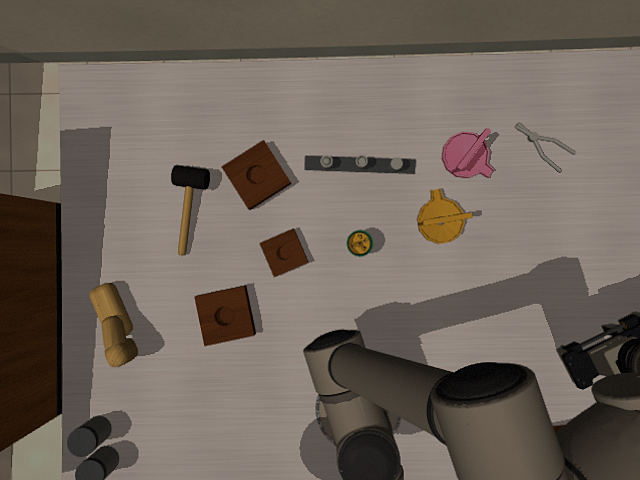

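View pics/side0.png

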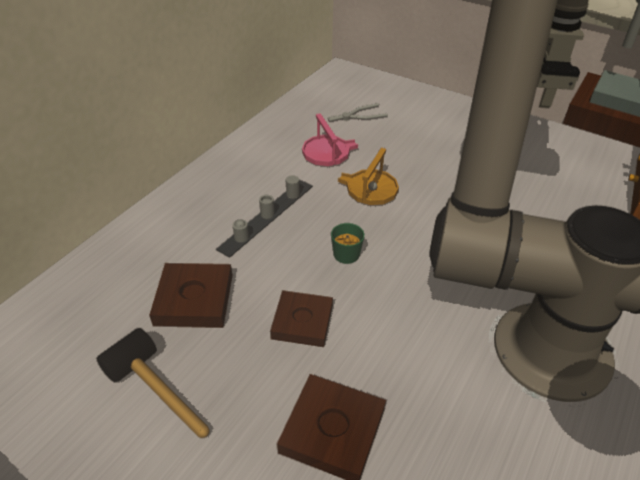

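The top view shows three dies at about (327,161), (362,161) and (397,163). The smallest block's pocket is near (284,253), and the brass dish is near (442,218) with its lip at (437,193). In the side view the dies are at (240,230), (267,207) and (292,186), the small block at (302,315), and the dish at (372,186). I'll enlarge crops of both.

Run:
```python
from h import *
t=cv2.imread('pics/top0.png');s=cv2.imread('pics/side0.png')
def c(im,x,y,w,h,k): return cv2.resize(im[y:y+h,x:x+w],None,fx=k,fy=k,interpolation=cv2.INTER_CUBIC)
# A: dies top (left) , side dies
a=c(t,305,145,120,35,6.6); b=c(s,220,170,90,75,5); d=c(s,270,285,70,62,5)
o=np.zeros((600,800,3),np.uint8); o[:a.shape[0],:a.shape[1]]=a; o[225:600,0:450]=b; o[225:535,450:800]=d
cv2.imwrite('pics/cropA.png',o)
a=c(t,405,180,85,75,4.7); b=c(s,330,140,80,75,4.9); d=c(t,255,225,60,55,4.2)
o=np.zeros((600,800,3),np.uint8); o[:a.shape[0],:a.shape[1]]=a; o[:b.shape[0],400:400+b.shape[1]]=b; o[368:368+d.shape[0],0:d.shape[1]]=d
cv2.imwrite('pics/cropB.png',o)
```

```text
(no output)
```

View pics/cropA.png

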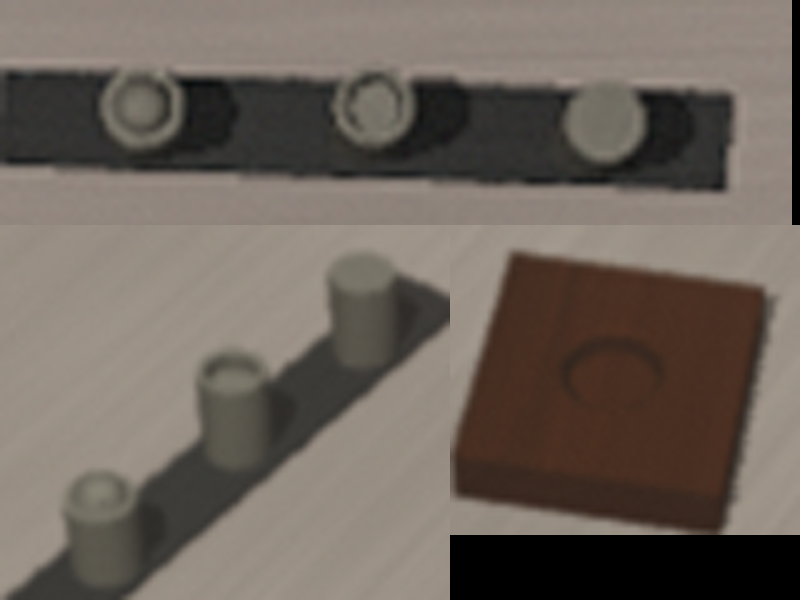

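View pics/cropB.png

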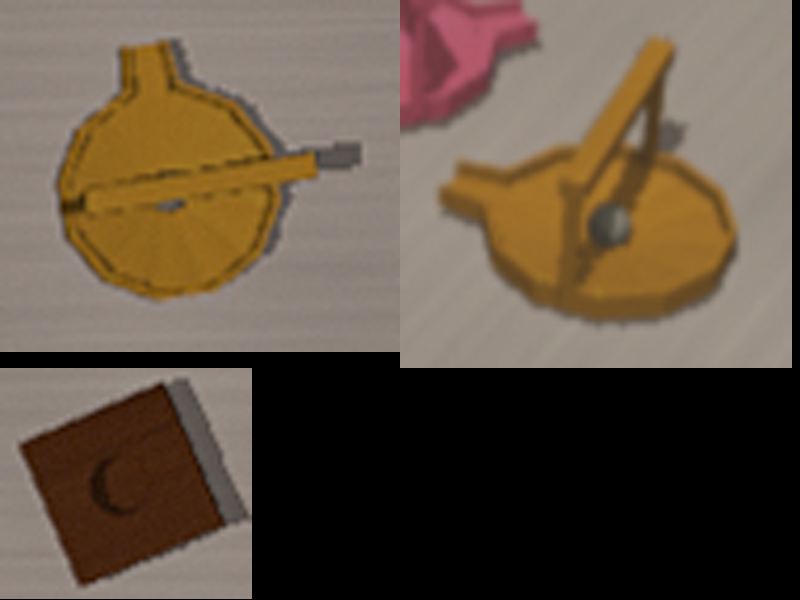

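The middle die looks hollow and the left one domed. I'll check that with depth and triangulate the points.

Run:
```python
from h import *
np.set_printoptions(precision=4,suppress=True)
t=load('top');s=load('side')
def px(p,o,k,off=(0,0)): return [o[i]+(p[i]-off[i]+.5)/k-.5 for i in(0,1)]
TA=lambda *p:px(p,(305,145),6.6); SA=lambda *p:px(p,(220,170),5,(0,225)); SB=lambda *p:px(p,(270,285),5,(450,225))
TD=lambda *p:px(p,(405,180),4.7); SD=lambda *p:px(p,(330,140),4.9,(400,0)); TB=lambda *p:px(p,(255,225),4.2,(0,368))
for n,a,b in(('L',(142,107),(100,492)),('M',(374,107),(234,372)),('R',(605,123),(363,273))):
    p=TA(*a);q=SA(*b); print(n,tri(t,p,s,q),dep(t,*p),atz(t,*p,.051),atz(s,*q,.051))
print('block corners')
for a,b in(((20,443),(457,458)),((165,383),(513,253)),((226,524),(765,290)),((80,587),(722,495))):
    print(tri(t,TB(*a),s,SB(*b)),atz(t,*TB(*a),.025),atz(s,*SB(*b),.025))
print('pocket',tri(t,TB(118,486),s,SB(613,373)),atz(t,*TB(118,486),.025),atz(s,*SB(613,373),.025))
for n,a in(('barL',(86,202)),('barR',(317,165)),('barM',(201,184)),('lip',(148,45))): print(n,dep(t,*TD(*a)),atz(t,*TD(*a),.088))
for n,b in(('R',(660,45)),('L',(572,183)),('M',(616,114))): print(n,dep(s,*SD(*b)),atz(s,*SD(*b),.088))
print('M',tri(t,TD(201,184),s,SD(616,114)))
z=t['range_z']
for u,v in((326,161),(361,161),(396,163)): print(z[v-2:v+3,u-4:u+5])
# bar from top depth
pts=[dep(t,u,v) for u in range(415,485) for v in range(195,240)]; pts=np.array([p for p in pts if .08<p[2]<.1]); 
m=pts.mean(0); w=np.linalg.svd(pts-m)[2][0]; d=(pts-m)@w; print(len(pts),m,w,d.min(),d.max(),m+w*(d.min()+d.max())/2)
```

```text
L (array([0.6595, 0.0742, 0.0477]), np.float64(0.0025139315342976557)) [0.6594 0.0749 0.0536] [0.6599 0.0749 0.051 ] [0.6558 0.0764 0.051 ]
M (array([ 0.6562, -0.0175,  0.0516]), np.float64(0.0034675880972133383)) [ 0.66   -0.0175  0.0397] [ 0.6578 -0.0166  0.051 ] [ 0.6551 -0.0188  0.051 ]
R (array([ 0.648 , -0.1079,  0.0518]), np.float64(0.0028475250338542172)) [ 0.6496 -0.1074  0.05  ] [ 0.6494 -0.1073  0.051 ] [ 0.6473 -0.1093  0.051 ]
block corners
(array([0.4489, 0.2559, 0.0234]), np.float64(0.004203664884871663)) [0.4507 0.2568 0.025 ] [0.4462 0.2559 0.025 ]
(array([0.4865, 0.1639, 0.024 ]), np.float64(0.001105940955862588)) [0.4869 0.1641 0.025 ] [0.4855 0.1643 0.025 ]
(array([0.3957, 0.1266, 0.0224]), np.float64(0.002554942139430736)) [0.3968 0.1271 0.025 ] [0.3935 0.1279 0.025 ]
(array([0.3576, 0.2195, 0.0258]), np.float64(0.0028138790956194113)) [0.3587 0.2203 0.025 ] [0.3567 0.2183 0.025 ]
pocket (array([0.421 , 0.1942, 0.0261]), np.float64(0.0028596511516681966)) [0.4222 0.1951 0.025 ] [0.4202 0.1928 0.025 ]
barL [ 0.4917 -0.1653  0.0859] [ 0.4916 -0.1648  0.088 ]
barR [
[... 814 characters left out ...]
1559 1.1591 1.158  1.1603 1.1593 1.1565 1.1564]
 [1.1649 1.1595 1.1596 1.1591 1.1626 1.1619 1.1594 1.1564 1.1603]
 [1.16   1.1606 1.1547 1.1591 1.1617 1.1625 1.1558 1.1592 1.1539]
 [1.1519 1.1616 1.1593 1.1609 1.1621 1.1535 1.1584 1.1581 1.1491]]
[[1.1497 1.1463 1.1449 1.1508 1.1474 1.1437 1.1465 1.1467 1.1434]
 [1.1468 1.1498 1.1494 1.1507 1.1509 1.1486 1.1455 1.1468 1.1475]
 [1.1488 1.1512 1.1497 1.1513 1.1483 1.1446 1.1495 1.1515 1.1479]
 [1.1463 1.1438 1.1484 1.1475 1.1457 1.1482 1.1458 1.1483 1.1484]
 [1.1482 1.1518 1.1478 1.1492 1.1444 1.1492 1.1447 1.15   1.148 ]]
283 [ 0.5013 -0.2255  0.0868] [ 0.1364 -0.9906  0.0018] -0.06295699210220466 0.06349050139529919 [ 0.5013 -0.2258  0.0868]
```

The depth confirms it: the middle die's centre sits at 0.040 m against a rim at 0.050 m, so it is the hollow one. The triangulated heights match the text. Estimates are die (0.6565, -0.0175), pocket (0.422, 0.192), and dish (0.5005, -0.226) at yaw 7.8°. I'll turn the tool so its y lies along world x, which makes tool x = world y and tool z = down.

>>> {"op": "arm_command", "data": {
  "commands": [-1, 0, 0, 0, 0, 0, -1, -1, 0, 0, 0, 0, 0, -1, -1, 0, 0, 0, 0, 0, -1, -1, 0, 0, 0, 0, 0, -1, -1, 0, 0, 0, 0, 0, -1]
}}

```text
time_s: 0.52
ee_pos: [0.225, -0.4743, 0.4043]
tcp_rot: [-0.0, 0.922, 0.387, 0.0]
ft_force: [0.4, 0.5, 1.1]
grip_width: 0.0916
gripper_force: 0.0
```

>>> {"op": "arm_command", "data": {
  "commands": [-1, 0, 0, 0, 0, 0, -1, -1, 0, 0, 0, 0, 0, -1, -1, 0, 0, 0, 0, 0, -1, -1, 0, 0, 0, 0, 0, -1, -1, 0, 0, 0, 0, 0, -1]
}}

```text
time_s: 0.93
ee_pos: [0.2249, -0.4743, 0.4043]
tcp_rot: [-0.0, 0.841, 0.541, 0.0]
ft_force: [0.4, -0.3, 0.7]
grip_width: 0.0915
gripper_force: 0.0
```

>>> {"op": "arm_command", "data": {
  "commands": [-1, 0, 0, 0, 0, 0, -1, -1, 0, 0, 0, 0, 0, -1, -1, 0, 0, 0, 0, 0, -1, -1, 0, 0, 0, 0, 0, -1, -1, 0, 0, 0, 0, 0, -1]
}}

```text
time_s: 1.35
ee_pos: [0.2249, -0.4743, 0.4043]
tcp_rot: [-0.0, 0.734, 0.679, 0.0]
ft_force: [-0.2, 0.6, -1.0]
grip_width: 0.0921
gripper_force: 0.0
```

>>> {"op": "arm_command", "data": {
  "commands": [-1, 0, 0, 0, 0, 0, -1, -1, 0, 0, 0, 0, 0, -0.15, -1, 0.1, 0.1, 0, 0, 0, 0, -1, 0.1, 0.1, 0, 0, 0, 0, -1, 0.1, 0.1, 0, 0, 0, 0]
}}

```text
time_s: 1.77
ee_pos: [0.3138, -0.3852, 0.4043]
tcp_rot: [-0.0, 0.709, 0.705, 0.0]
ft_force: [0.4, -1.5, -0.1]
grip_width: 0.0921
gripper_force: 0.0
```

>>> {"op": "arm_command", "data": {
  "commands": [-1, 0.1, 0.1, 0, 0, 0, 0, -1, 0.1, 0.1, 0, 0, 0, 0, -1, 0.1, 0.1, 0, 0, 0, 0, -1, 0.1, 0.1, 0, 0, 0, 0, -1, 0.1, 0.1, 0, 0, 0, 0]
}}

```text
time_s: 2.18
ee_pos: [0.4618, -0.237, 0.4047]
tcp_rot: [-0.0, 0.708, 0.706, -0.0]
ft_force: [0.7, -0.3, 0.9]
grip_width: 0.0916
gripper_force: 0.0
```

>>> {"op": "arm_command", "data": {
  "commands": [-1, 0.1, 0.1, 0, 0, 0, 0, -1, 0.1, 0.1, 0, 0, 0, 0, -1, 0.1, 0.1, 0, 0, 0, 0, -1, 0.1, 0.1, 0, 0, 0, 0, -1, 0.1, 0.1, 0, 0, 0, 0]
}}

```text
time_s: 2.6
ee_pos: [0.6093, -0.0896, 0.4044]
tcp_rot: [-0.0, 0.708, 0.706, -0.0]
ft_force: [0.0, -0.9, 0.7]
grip_width: 0.0915
gripper_force: 0.0
```

>>> {"op": "arm_command", "data": {
  "commands": [-1, 0.1, 0.1, 0, 0, 0, 0, -1, 0.1, 0.04, 0, 0, 0, 0, -1, 0.02, 0, 0, 0, 0, 0, -1, 0, 0, 0, 0, 0, 0]
}}

```text
time_s: 2.93
ee_pos: [0.65, -0.0236, 0.4037]
tcp_rot: [-0.001, 0.706, 0.708, -0.0]
ft_force: [-0.0, 0.1, 0.2]
grip_width: 0.0918
gripper_force: 0.0
```

>>> {"op": "arm_command", "data": {
  "commands": [-1, 0.02, 0.022, 0.1, 0, 0, 0, -1, 0, 0, 0.1, 0, 0, 0, -1, 0, 0, 0.1, 0, 0, 0, -1, 0, 0, 0.1, 0, 0, 0, -1, 0, 0, 0.05, 0, 0, 0]
}}

```text
time_s: 3.35
ee_pos: [0.6546, -0.0217, 0.2658]
tcp_rot: [-0.002, 0.708, 0.706, -0.002]
ft_force: [-0.4, 0.3, -0.9]
grip_width: 0.0922
gripper_force: 0.0
```

>>> {"op": "arm_command", "data": {
  "commands": [-1, 0, 0, 0, 0, 0, 0, -1, 0, 0, 0, 0, 0, 0]
}}

```text
time_s: 3.52
ee_pos: [0.6559, -0.0215, 0.2695]
tcp_rot: [-0.0, 0.708, 0.706, -0.001]
ft_force: [0.2, 0.5, 0.9]
grip_width: 0.0917
gripper_force: 0.0
```

Run:
```python
from h import *
t=grab('top','pics/t1.png');s=grab('side','pics/s1.png')
print(sensors.state()['ee_pos'])
a=cv2.imread('pics/t1.png')[110:210,290:430];b=cv2.imread('pics/s1.png')[130:250,210:350]
a=cv2.resize(a,(400,286));b=cv2.resize(b,(400,343))
o=np.zeros((343,800,3),np.uint8);o[:286,:400]=a;o[:,400:]=b;cv2.imwrite('pics/c1.png',o)
```

```text
[ 0.65660133 -0.02106204  0.27169041]
```

View pics/c1.png

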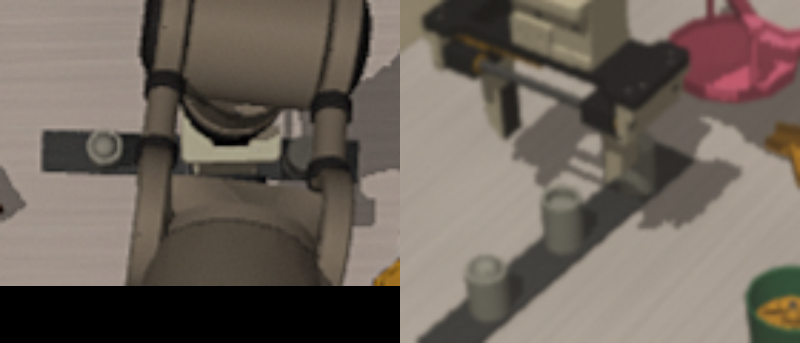

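The fingers straddle the middle die across the row, and the neighbours at the left and behind are clear. Next I'll descend and grip.

>>> {"op": "arm_command", "data": {
  "commands": [-1, 0.012, 0, 0.06, 0, 0, 0, -1, 0, 0, 0.06, 0, 0, 0, -1, 0, 0, 0.06, 0, 0, 0, -1, 0, 0, 0.04, 0, 0, 0, -1, 0, 0, 0, 0, 0, 0]
}}

```text
time_s: 4.03
ee_pos: [0.6558, -0.0167, 0.2024]
tcp_rot: [-0.001, 0.707, 0.707, -0.001]
ft_force: [0.3, 0.5, 0.6]
grip_width: 0.0919
gripper_force: 0.0
```

>>> {"op": "arm_command", "data": {
  "commands": [-1, 0, 0, 0, 0, 0, 0, -1, 0, 0, 0, 0, 0, 0]
}}

```text
time_s: 4.2
ee_pos: [0.6569, -0.0167, 0.2054]
tcp_rot: [0.001, 0.707, 0.707, 0.001]
ft_force: [0.1, 0.3, -0.1]
grip_width: 0.092
gripper_force: 0.0
```

>>> {"op": "arm_command", "data": {
  "commands": [-1, 0, 0, 0.014, 0, 0, 0, 1, 0, 0, 0, 0, 0, 0, 1, 0, 0, 0, 0, 0, 0, 1, 0, 0, 0, 0, 0, 0, 1, 0, 0, 0, 0, 0, 0],
  "grip_force": 25
}}

```text
time_s: 4.62
ee_pos: [0.6563, -0.0165, 0.1998]
tcp_rot: [0.0, 0.707, 0.707, 0.0]
ft_force: [-0.9, -0.2, 0.3]
grip_width: 0.0698
gripper_force: 0.0
```

>>> {"op": "arm_command", "data": {
  "commands": [1, 0, 0, 0, 0, 0, 0, 1, 0, 0, 0, 0, 0, 0, 1, 0, 0, 0, 0, 0, 0, 1, 0, 0, 0, 0, 0, 0, 1, 0, 0, 0, 0, 0, 0]
}}

```text
time_s: 5.03
ee_pos: [0.6563, -0.0165, 0.1995]
tcp_rot: [0.0, 0.707, 0.707, -0.0]
ft_force: [0.6, -0.0, 1.3]
grip_width: 0.0362
gripper_force: 0.0
```

>>> {"op": "arm_command", "data": {
  "commands": [1, 0, 0, 0, 0, 0, 0, 1, 0, 0, 0, 0, 0, 0, 1, 0, 0, 0, 0, 0, 0, 1, 0, 0, 0, 0, 0, 0]
}}

```text
time_s: 5.37
ee_pos: [0.6564, -0.0165, 0.1996]
tcp_rot: [0.0, 0.707, 0.707, 0.0]
ft_force: [1.5, -0.5, -0.3]
grip_width: 0.0313
gripper_force: 25.0
```

>>> {"op": "arm_command", "data": {
  "commands": [1, 0, 0, -0.05, 0, 0, 0, 1, 0, 0, -0.08, 0, 0, 0, 1, 0, 0, -0.08, 0, 0, 0, 1, 0, 0, -0.08, 0, 0, 0, 1, 0, 0, 0, 0, 0, 0]
}}

```text
time_s: 5.78
ee_pos: [0.6572, -0.0166, 0.2914]
tcp_rot: [0.003, 0.707, 0.707, 0.002]
ft_force: [1.4, -0.0, -2.1]
grip_width: 0.0308
gripper_force: 25.0
```

>>> {"op": "arm_command", "data": {
  "commands": [1, 0.07, -0.078, 0, 0, 0, 0, 1, 0.07, -0.078, 0, 0, 0, 0, 1, 0.07, -0.078, 0, 0, 0, 0, 1, 0.07, -0.078, 0, 0, 0, 0, 1, 0.07, -0.078, 0, 0, 0, 0]
}}

```text
time_s: 6.2
ee_pos: [0.5375, 0.0893, 0.2849]
tcp_rot: [-0.001, 0.707, 0.707, -0.001]
ft_force: [0.2, 0.6, -1.8]
grip_width: 0.0314
gripper_force: 25.0
```

>>> {"op": "arm_command", "data": {
  "commands": [1, 0.07, -0.078, 0, 0, 0, 0, 1, 0.07, -0.078, 0, 0, 0, 0, 1, 0.07, -0.078, 0, 0, 0, 0, 1, 0.07, -0.078, 0, 0, 0, 0, 1, 0.07, -0.078, 0, 0, 0, 0]
}}

```text
time_s: 6.62
ee_pos: [0.4205, 0.1942, 0.2853]
tcp_rot: [-0.001, 0.707, 0.707, -0.001]
ft_force: [-0.2, -0.0, -2.6]
grip_width: 0.0314
gripper_force: 25.0
```

>>> {"op": "arm_command", "data": {
  "commands": [1, 0, 0, 0.06, 0, 0, 0, 1, 0, 0, 0.06, 0, 0, 0, 1, 0, 0, 0.05, 0, 0, 0, 1, 0, 0, 0, 0, 0, 0, 1, 0, 0, 0, 0, 0, 0]
}}

```text
time_s: 7.03
ee_pos: [0.4218, 0.1934, 0.2344]
tcp_rot: [-0.001, 0.707, 0.707, -0.002]
ft_force: [0.1, 0.4, -2.5]
grip_width: 0.0315
gripper_force: 25.0
```

Run:
```python
from h import *
t=grab('top','pics/t2.png');s=grab('side','pics/s2.png')
print(sensors.state()['ee_pos'],sensors.state()['tcp_rot'])
a=cv2.imread('pics/t2.png')[215:285,250:330];b=cv2.imread('pics/s2.png')[250:350,260:350]
a=cv2.resize(a,(320,280),interpolation=2);b=cv2.resize(b,(480,533),interpolation=2)
o=np.zeros((533,800,3),np.uint8);o[:280,:320]=a;o[:,320:]=b;cv2.imwrite('pics/c2.png',o)
```

```text
[0.42258655 0.1935459  0.23575462] [7.44994691e-05 7.07370396e-01 7.06843063e-01 4.23280423e-05]
```

View pics/c2.png

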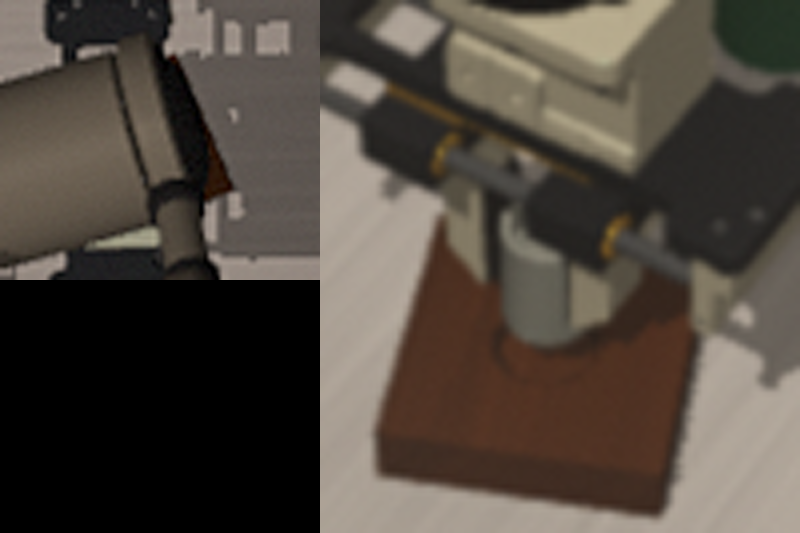

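The die hangs about 16 mm over the pocket. Its bottom edge is near full-image (301,315) and the pocket's rim spans columns 292 to 312.5 with its bottom at row 322. I'll fit both circles by projection.

Run:
```python
from h import *
s=load('side')
K=np.array([[s['fx'],0,s['cx']],[0,s['fy'],s['cy']],[0,0,1.]])
def pj(x,y,z,r):
    a=np.linspace(0,2*np.pi,720); P=np.c_[x+r*np.cos(a),y+r*np.sin(a),0*a+z]
    q=cv2.projectPoints(P,np.array(s['rvec'],float),np.array(s['tvec'],float),K,np.array([s['k1'],0,0,0.]))[0][:,0]
    c=lambda q:np.r_[320+(q[0]-260+.5)*5.333-.5,(q[1]-250+.5)*5.333-.5].round(1)
    return c(q.min(0)),c(q.max(0)),c(q.mean(0))
print('pocket',pj(.422,.192,.025,.018)); print('block-tri -> side-only',pj(.4205,.1920,.025,.018))
print('die',pj(.4226,.1935,.041,.016)); print('die +1mm x',pj(.4236,.1935,.041,.016)); print('die +1mm y',pj(.4226,.1945,.041,.016))
```

```text
pocket (array([492.7, 300.9]), array([595.8, 381.8]), array([544.2, 341.1]))
block-tri -> side-only (array([496.3, 302.7]), array([599.4, 383.6]), array([547.8, 342.9]))
die (array([493.4, 278.1]), array([586. , 350.2]), array([539.7, 313.9]))
die +1mm x (array([491. , 276.9]), array([583.6, 349. ]), array([537.2, 312.7]))
die +1mm y (array([491.7, 279.9]), array([584.5, 352.1]), array([538.1, 315.8]))
```

>>> {"op": "arm_command", "data": {
  "commands": [1, 0.003, -0.002, 0.02, 0, 0, 0, 1, 0, 0, 0.02, 0, 0, 0, 1, 0, 0, 0.015, 0, 0, 0, 1, 0, 0, 0.01, 0, 0, 0, 1, 0, 0, 0, 0, 0, 0]
}}

```text
time_s: 7.55
ee_pos: [0.4216, 0.1944, 0.2153]
tcp_rot: [-0.0, 0.707, 0.707, -0.001]
ft_force: [-0.4, -0.3, -3.1]
grip_width: 0.0314
gripper_force: 25.0
```

>>> {"op": "arm_command", "data": {
  "commands": [1, 0, 0, 0, 0, 0, 0, 1, 0, 0, 0, 0, 0, 0]
}}

```text
time_s: 7.72
ee_pos: [0.4219, 0.1945, 0.2161]
tcp_rot: [0.0, 0.707, 0.707, 0.0]
ft_force: [0.5, -0.3, -3.6]
grip_width: 0.0311
gripper_force: 25.0
```

It has passed the mouth with no contact force, so I'll keep lowering.

>>> {"op": "arm_command", "data": {
  "commands": [1, 0, 0, 0.01, 0, 0, 0, 1, 0, 0, 0.008, 0, 0, 0, 1, 0, 0, 0.005, 0, 0, 0, 1, 0, 0, 0, 0, 0, 0, 1, 0, 0, 0, 0, 0, 0]
}}

```text
time_s: 8.13
ee_pos: [0.4218, 0.1945, 0.209]
tcp_rot: [-0.0, 0.707, 0.707, -0.0]
ft_force: [-1.8, -0.4, -2.7]
grip_width: 0.0314
gripper_force: 25.0
```

>>> {"op": "arm_command", "data": {
  "commands": [1, 0, 0, 0, 0, 0, 0]
}}

```text
time_s: 8.22
ee_pos: [0.4218, 0.1945, 0.2091]
tcp_rot: [0.0, 0.707, 0.707, 0.0]
ft_force: [0.1, 0.5, -2.6]
grip_width: 0.0313
gripper_force: 25.0
```

>>> {"op": "arm_command", "data": {
  "commands": [1, 0, 0, 0.005, 0, 0, 0, 1, 0, 0, 0, 0, 0, 0, 1, 0, 0, 0, 0, 0, 0]
}}

```text
time_s: 8.47
ee_pos: [0.4218, 0.1945, 0.2076]
tcp_rot: [0.0, 0.707, 0.707, 0.0]
ft_force: [0.4, -0.1, -2.0]
grip_width: 0.0311
gripper_force: 25.0
```

>>> {"op": "arm_command", "data": {
  "commands": [-1, 0, 0, 0, 0, 0, 0, -1, 0, 0, 0, 0, 0, 0, -1, 0, 0, 0, 0, 0, 0, -1, 0, 0, 0, 0, 0, 0, -1, 0, 0, 0, 0, 0, 0]
}}

```text
time_s: 8.88
ee_pos: [0.4219, 0.1945, 0.2077]
tcp_rot: [0.0, 0.707, 0.707, 0.0]
ft_force: [-0.1, -0.5, 0.3]
grip_width: 0.0599
gripper_force: 0.0
```

>>> {"op": "arm_command", "data": {
  "commands": [-1, 0, 0, 0, 0, 0, 0, -1, 0, 0, 0, 0, 0, 0, -1, 0, 0, 0, 0, 0, 0, -1, 0, 0, 0, 0, 0, 0, -1, 0, 0, 0, 0, 0, 0]
}}

```text
time_s: 9.3
ee_pos: [0.4218, 0.1945, 0.2076]
tcp_rot: [0.0, 0.707, 0.707, -0.0]
ft_force: [-0.2, -0.2, 0.1]
grip_width: 0.0903
gripper_force: 0.0
```

>>> {"op": "arm_command", "data": {
  "commands": [-1, 0, 0, -0.05, 0, 0, 0, -1, 0, 0, -0.1, 0, 0, 0, -1, 0, 0, -0.1, 0, 0, 0, -1, 0, 0, -0.1, 0, 0, 0, -1, 0, 0, -0.1, 0, 0, 0]
}}

```text
time_s: 9.72
ee_pos: [0.4215, 0.1944, 0.344]
tcp_rot: [-0.0, 0.707, 0.707, -0.0]
ft_force: [0.6, -0.0, -0.2]
grip_width: 0.0917
gripper_force: 0.0
```

>>> {"op": "arm_command", "data": {
  "commands": [-1, -0.11, 0.02, 0, 0, 0, 0, -1, -0.11, 0.02, 0, 0, 0, 0, -1, -0.11, 0.02, 0, 0, 0, 0, -1, -0.11, 0.02, 0, 0, 0, 0, -1, -0.11, 0.02, 0, 0, 0, 0]
}}

```text
time_s: 10.13
ee_pos: [0.4516, 0.0281, 0.3428]
tcp_rot: [0.0, 0.707, 0.707, 0.0]
ft_force: [0.2, 0.7, -0.3]
grip_width: 0.092
gripper_force: 0.0
```

>>> {"op": "arm_command", "data": {
  "commands": [-1, -0.11, 0.02, 0, 0, 0, 0, -1, -0.11, 0.02, 0, 0, 0, 0, -1, -0.11, 0.02, 0, 0, 0, 0, -1, -0.11, 0.02, 0, 0, 0, 0, -1, -0.11, 0.02, 0, 0, 0, 0]
}}

```text
time_s: 10.55
ee_pos: [0.4815, -0.1372, 0.3426]
tcp_rot: [0.0, 0.707, 0.707, -0.0]
ft_force: [0.5, 0.0, 0.8]
grip_width: 0.0916
gripper_force: 0.0
```

>>> {"op": "arm_command", "data": {
  "commands": [-1, -0.11, 0.02, 0, 0, 0, 0, -1, -0.11, 0.03, 0, 0, 0, 0, -1, -0.08, 0.02, 0, 0, 0, -0.98, -1, 0, 0, 0, 0, 0, -0.97, -1, 0, 0, 0, 0, 0, 0]
}}

```text
time_s: 10.97
ee_pos: [0.5025, -0.227, 0.3421]
tcp_rot: [-0.0, 0.658, 0.753, -0.0]
ft_force: [-0.1, -0.6, -0.8]
grip_width: 0.0922
gripper_force: 0.0
```

>>> {"op": "arm_command", "data": {
  "commands": [-1, 0, 0, 0, 0, 0, 0, -1, 0, 0, 0, 0, 0, 0]
}}

```text
time_s: 11.13
ee_pos: [0.5024, -0.2248, 0.3425]
tcp_rot: [-0.0, 0.658, 0.753, 0.0]
ft_force: [0.4, -0.1, 0.5]
grip_width: 0.0918
gripper_force: 0.0
```

Run:
```python
from h import *
np.set_printoptions(precision=4,suppress=True)
t=grab('top','pics/t3.png');s=grab('side','pics/s3.png')
print(sensors.state()['ee_pos'],sensors.state()['tcp_rot'])
a=cv2.imread('pics/t3.png')[215:285,250:330];b=cv2.imread('pics/s3.png')[260:350,265:345];c=cv2.imread('pics/s3.png')[90:220,330:470]
a=cv2.resize(a,(400,350),interpolation=2);b=cv2.resize(b,(267,250)[:2],interpolation=2) if 0 else cv2.resize(b,(222,250),interpolation=2);c=cv2.resize(c,(400,371),interpolation=2)
o=np.zeros((600,800,3),np.uint8);o[:350,:400]=a;o[350:,:222]=b;o[:371,400:]=c;cv2.imwrite('pics/c3.png',o)
pts=np.array([dep(t,u,v) for u in range(265,310) for v in range(230,275)])
for lo,hi in((.035,.043),(.05,.07),(.035,.07)):
    p=pts[(pts[:,2]>lo)&(pts[:,2]<hi)&(np.hypot(pts[:,0]-.4225,pts[:,1]-.193)<.03)]
    print(lo,len(p),p.mean(0) if len(p) else '',np.median(p[:,2]) if len(p) else '')
```

```text
[ 0.5025 -0.2247  0.3428] [-0.      0.6576  0.7534 -0.    ]
0.035 8 [0.4226 0.1817 0.039 ] 0.04006783394585478
0.05 84 [0.4235 0.195  0.0551] 0.056240527570897925
0.035 127 [0.4232 0.1944 0.0524] 0.05107902249974017
```

View pics/c3.png

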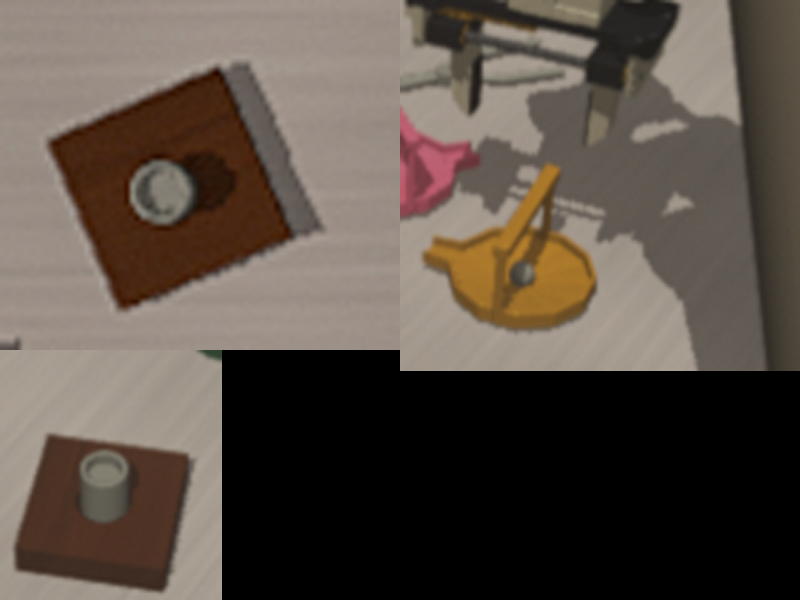

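The die shows its hollow up, with its rim at about 0.057 m. That fits the seated height of 0.059 m and rules out the unseated 0.071 m. The gripper sits above the dish bar at crop (530,205) with the ball in the middle. I'll correct about 2.6 mm along the closing axis, descend, and close gently.

>>> {"op": "arm_command", "data": {
  "commands": [-1, -0.003, -0.009, 0.06, 0, 0, 0, -1, 0, 0, 0.08, 0, 0, 0, -1, 0, 0, 0.08, 0, 0, 0, -1, 0, 0, 0.06, 0, 0, 0, -1, 0, 0, 0.04, 0, 0, 0],
  "grip_force": 5
}}

```text
time_s: 11.65
ee_pos: [0.4996, -0.2258, 0.2449]
tcp_rot: [-0.001, 0.658, 0.753, -0.0]
ft_force: [-0.6, 1.3, -0.7]
grip_width: 0.0915
gripper_force: 0.0
```

>>> {"op": "arm_command", "data": {
  "commands": [-1, 0, 0, 0.018, 0, 0, 0, -1, 0, 0, 0, 0, 0, 0, -1, 0, 0, 0, 0, 0, 0, -1, 0, 0, 0, 0, 0, 0]
}}

```text
time_s: 11.98
ee_pos: [0.5004, -0.2268, 0.2423]
tcp_rot: [0.001, 0.658, 0.753, 0.0]
ft_force: [-0.1, 0.9, -0.4]
grip_width: 0.0917
gripper_force: 0.0
```

>>> {"op": "arm_command", "data": {
  "commands": [0.2, 0, -0.003, 0.003, 0, 0, 0, 0.6, 0, 0, 0, 0, 0, 0, 0.6, 0, 0, 0, 0, 0, 0, 0.6, 0, 0, 0, 0, 0, 0, 0.6, 0, 0, 0, 0, 0, 0]
}}

```text
time_s: 12.4
ee_pos: [0.4991, -0.227, 0.2405]
tcp_rot: [0.0, 0.658, 0.753, -0.0]
ft_force: [0.3, -0.7, -0.3]
grip_width: 0.0634
gripper_force: 0.0
```

>>> {"op": "arm_command", "data": {
  "commands": [0.6, 0, 0, 0, 0, 0, 0, 0.6, 0, 0, 0, 0, 0, 0, 0.6, 0, 0, 0, 0, 0, 0, 0.6, 0, 0, 0, 0, 0, 0, 0.6, 0, 0, 0, 0, 0, 0]
}}

```text
time_s: 12.82
ee_pos: [0.4991, -0.2269, 0.2403]
tcp_rot: [0.0, 0.658, 0.753, -0.0]
ft_force: [0.2, 0.3, 0.3]
grip_width: 0.0298
gripper_force: 0.0
```

>>> {"op": "arm_command", "data": {
  "commands": [0.65, 0, 0, 0, 0, 0, 0, 0.68, 0, 0, 0, 0, 0, 0, 0.71, 0, 0, 0, 0, 0, 0, 0.74, 0, 0, 0, 0, 0, 0, 0.77, 0, 0, 0, 0, 0, 0]
}}

```text
time_s: 13.23
ee_pos: [0.4993, -0.227, 0.2404]
tcp_rot: [0.0, 0.658, 0.753, 0.0]
ft_force: [1.3, 0.0, -0.9]
grip_width: 0.0142
gripper_force: 5.0
```

>>> {"op": "arm_command", "data": {
  "commands": [0.8, 0, 0, 0, 0, 0, 0, 0.84, 0, 0, 0, 0, 0, 0, 0.9, 0, 0, 0, 0, 0, 0, 1, 0, 0, 0, 0, 0, 0, 1, 0, 0, 0, 0, 0, 0]
}}

```text
time_s: 13.65
ee_pos: [0.4992, -0.2269, 0.2404]
tcp_rot: [0.0, 0.658, 0.753, 0.0]
ft_force: [1.7, 0.8, 0.7]
grip_width: 0.0138
gripper_force: 5.0
```

>>> {"op": "arm_command", "data": {
  "commands": [1, 0, 0, 0, 0, 0, 0, 1, 0, 0, 0, 0, 0, 0, 1, 0, 0, 0, 0, 0, 0]
}}

```text
time_s: 13.9
ee_pos: [0.4992, -0.227, 0.2404]
tcp_rot: [0.0, 0.658, 0.753, 0.0]
ft_force: [1.9, 0.0, 0.6]
grip_width: 0.0139
gripper_force: 5.0
```

>>> {"op": "arm_command", "data": {
  "commands": [1, 0, 0, 0, 0, 0, 0, 1, 0, 0, 0, 0, 0, 0, 1, 0, 0, 0, 0, 0, 0, 1, 0, 0, -0.006, 0, 0, 0, 1, 0, 0, -0.01, 0, 0, 0],
  "grip_force": 30
}}

```text
time_s: 14.32
ee_pos: [0.4985, -0.2266, 0.2443]
tcp_rot: [-0.002, 0.658, 0.753, -0.0]
ft_force: [0.6, -0.3, -4.5]
grip_width: 0.0134
gripper_force: 30.0
```

>>> {"op": "arm_command", "data": {
  "commands": [1, 0, 0, -0.015, 0, 0, 0, 1, 0, 0, -0.02, 0, 0, 0, 1, 0, 0, -0.025, 0, 0, 0, 1, 0, 0, -0.03, 0, 0, 0, 1, 0, 0, -0.03, 0, 0, 0]
}}

```text
time_s: 14.73
ee_pos: [0.4991, -0.2269, 0.2822]
tcp_rot: [0.0, 0.658, 0.753, -0.0]
ft_force: [0.4, -0.7, -3.4]
grip_width: 0.0138
gripper_force: 30.0
```

>>> {"op": "arm_command", "data": {
  "commands": [1, 0, 0, -0.03, 0, 0, 0, 1, 0, 0, -0.03, 0, 0, 0, 1, 0, 0, -0.03, 0, 0, 0, 1, 0, 0, -0.03, 0, 0, 0, 1, 0, 0, -0.025, 0, 0, 0]
}}

```text
time_s: 15.15
ee_pos: [0.4992, -0.2269, 0.3259]
tcp_rot: [0.0, 0.658, 0.753, 0.0]
ft_force: [0.4, -0.3, -4.3]
grip_width: 0.0137
gripper_force: 30.0
```

>>> {"op": "arm_command", "data": {
  "commands": [1, 0, 0, -0.02, 0, 0, 0, 1, 0, 0, -0.015, 0, 0, 0, 1, 0, 0, -0.01, 0, 0, 0, 1, 0, 0, -0.005, 0, 0, 0, 1, 0, 0, 0, 0, 0, 0]
}}

```text
time_s: 15.57
ee_pos: [0.4991, -0.2269, 0.3397]
tcp_rot: [0.0, 0.658, 0.753, -0.0]
ft_force: [-0.2, 0.4, -4.1]
grip_width: 0.0138
gripper_force: 30.0
```

Run:
```python
from h import *
t=grab('top','pics/t4.png');s=grab('side','pics/s4.png')
print(sensors.state()['ee_pos'],sensors.state()['tcp_rot'])
c=cv2.imread('pics/s4.png')[60:220,320:480]
cv2.imwrite('pics/c4.png',cv2.resize(c,(560,560),interpolation=2))
```

```text
[ 0.4990467  -0.22687432  0.33925677] [-3.26362261e-04  6.57582054e-01  7.53382857e-01 -7.50856471e-05]
```

View pics/c4.png

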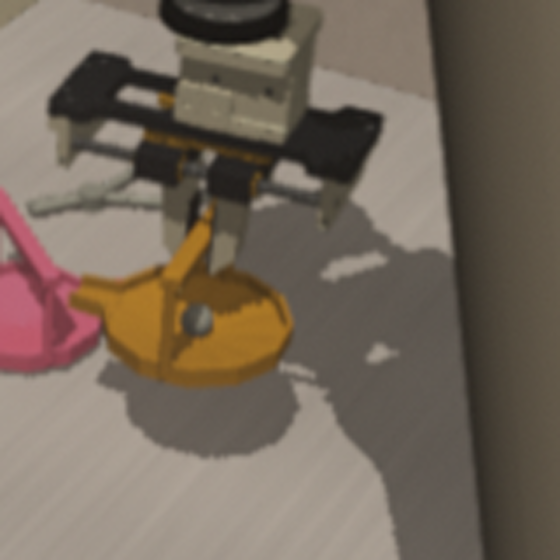

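The dish is up and level, with the ball centred at crop (197,318). Now I'll turn it smoothly by about 93° counter-clockwise.

>>> {"op": "arm_command", "data": {
  "commands": [1, 0, 0, 0, 0, 0, -0.1, 1, 0, 0, 0, 0, 0, -0.2, 1, 0, 0, 0, 0, 0, -0.3, 1, 0, 0, 0, 0, 0, -0.4, 1, 0, 0, 0, 0, 0, -0.5]
}}

```text
time_s: 16.08
ee_pos: [0.4991, -0.2269, 0.3395]
tcp_rot: [-0.0, 0.616, 0.788, -0.0]
ft_force: [0.0, -0.5, -3.4]
grip_width: 0.0139
gripper_force: 30.0
```

>>> {"op": "arm_command", "data": {
  "commands": [1, 0, 0, 0, 0, 0, -0.58, 1, 0, 0, 0, 0, 0, -0.58, 1, 0, 0, 0, 0, 0, -0.58, 1, 0, 0, 0, 0, 0, -0.58, 1, 0, 0, 0, 0, 0, -0.58]
}}

```text
time_s: 16.5
ee_pos: [0.4991, -0.2269, 0.3395]
tcp_rot: [-0.0, 0.533, 0.846, -0.0]
ft_force: [-0.8, -0.4, -2.7]
grip_width: 0.0136
gripper_force: 30.0
```

>>> {"op": "arm_command", "data": {
  "commands": [1, 0, 0, 0, 0, 0, -0.58, 1, 0, 0, 0, 0, 0, -0.58, 1, 0, 0, 0, 0, 0, -0.58, 1, 0, 0, 0, 0, 0, -0.58, 1, 0, 0, 0, 0, 0, -0.58]
}}

```text
time_s: 16.92
ee_pos: [0.4991, -0.2269, 0.3395]
tcp_rot: [-0.0, 0.445, 0.896, -0.0]
ft_force: [0.4, -0.0, -3.1]
grip_width: 0.0135
gripper_force: 30.0
```

>>> {"op": "arm_command", "data": {
  "commands": [1, 0, 0, 0, 0, 0, -0.58, 1, 0, 0, 0, 0, 0, -0.58, 1, 0, 0, 0, 0, 0, -0.58, 1, 0, 0, 0, 0, 0, -0.58, 1, 0, 0, 0, 0, 0, -0.58]
}}

```text
time_s: 17.33
ee_pos: [0.4991, -0.2269, 0.3395]
tcp_rot: [-0.0, 0.352, 0.936, -0.0]
ft_force: [0.4, 0.4, -5.0]
grip_width: 0.0139
gripper_force: 30.0
```

>>> {"op": "arm_command", "data": {
  "commands": [1, 0, 0, 0, 0, 0, -0.58, 1, 0, 0, 0, 0, 0, -0.58, 1, 0, 0, 0, 0, 0, -0.58, 1, 0, 0, 0, 0, 0, -0.58, 1, 0, 0, 0, 0, 0, -0.58]
}}

```text
time_s: 17.75
ee_pos: [0.4991, -0.2269, 0.3395]
tcp_rot: [-0.0, 0.256, 0.967, -0.0]
ft_force: [0.2, 0.5, -3.7]
grip_width: 0.0136
gripper_force: 30.0
```

>>> {"op": "arm_command", "data": {
  "commands": [1, 0, 0, 0, 0, 0, -0.58, 1, 0, 0, 0, 0, 0, -0.58, 1, 0, 0, 0, 0, 0, -0.58, 1, 0, 0, 0, 0, 0, -0.58, 1, 0, 0, 0, 0, 0, -0.58]
}}

```text
time_s: 18.17
ee_pos: [0.4991, -0.2269, 0.3395]
tcp_rot: [-0.0, 0.157, 0.988, -0.0]
ft_force: [-0.2, -0.2, -4.2]
grip_width: 0.0137
gripper_force: 30.0
```

>>> {"op": "arm_command", "data": {
  "commands": [1, 0, 0, 0, 0, 0, -0.58, 1, 0, 0, 0, 0, 0, -0.58, 1, 0, 0, 0, 0, 0, -0.58, 1, 0, 0, 0, 0, 0, -0.58, 1, 0, 0, 0, 0, 0, -0.58]
}}

```text
time_s: 18.58
ee_pos: [0.4991, -0.2269, 0.3395]
tcp_rot: [-0.0, 0.056, 0.998, 0.0]
ft_force: [0.4, 0.2, -3.8]
grip_width: 0.0138
gripper_force: 30.0
```

>>> {"op": "arm_command", "data": {
  "commands": [1, 0, 0, 0, 0, 0, -0.58, 1, 0, 0, 0, 0, 0, -0.58, 1, 0, 0, 0, 0, 0, -0.58, 1, 0, 0, 0, 0, 0, -0.58, 1, 0, 0, 0, 0, 0, -0.58]
}}

```text
time_s: 19.0
ee_pos: [0.4991, -0.2269, 0.3395]
tcp_rot: [-0.0, -0.045, 0.999, 0.0]
ft_force: [0.2, 0.1, -5.3]
grip_width: 0.0136
gripper_force: 30.0
```

>>> {"op": "arm_command", "data": {
  "commands": [1, 0, 0, 0, 0, 0, -0.5, 1, 0, 0, 0, 0, 0, -0.4, 1, 0, 0, 0, 0, 0, -0.3, 1, 0, 0, 0, 0, 0, -0.15, 1, 0, 0, 0, 0, 0, -0.05]
}}

```text
time_s: 19.42
ee_pos: [0.4991, -0.2269, 0.3396]
tcp_rot: [-0.0, -0.092, 0.996, -0.0]
ft_force: [0.3, -0.3, -3.6]
grip_width: 0.0138
gripper_force: 30.0
```

>>> {"op": "arm_command", "data": {
  "commands": [1, 0, 0, 0, 0, 0, 0, 1, 0, 0, 0, 0, 0, 0, 1, 0, 0, 0, 0, 0, 0, 1, 0, 0, 0, 0, 0, 0, 1, 0, 0, 0, 0, 0, 0]
}}

```text
time_s: 19.83
ee_pos: [0.4991, -0.2269, 0.3396]
tcp_rot: [0.0, -0.092, 0.996, -0.0]
ft_force: [0.7, -0.3, -3.8]
grip_width: 0.0135
gripper_force: 30.0
```

Run:
```python
from h import *
s=grab('side','pics/s5.png');t=grab('top','pics/t5.png')
q=sensors.state()['tcp_rot']; print(sensors.state()['ee_pos'],q,np.degrees(2*np.arctan2(q[2],q[1]))-90)
cv2.imwrite('pics/c5.png',np.hstack([cv2.resize(cv2.imread('pics/s5.png')[60:220,320:480],(400,400),interpolation=2),cv2.resize(cv2.imread('pics/t5.png')[140:300,260:420+60],(400,291))if 0 else cv2.resize(cv2.imread('pics/t5.png')[100:320,260:480],(400,400))]))
```

```text
[ 0.49911987 -0.22690108  0.33963312] [ 1.36420374e-05 -9.20830123e-02  9.95751333e-01 -4.34402167e-05] 100.56690527921384
```

View pics/c5.png

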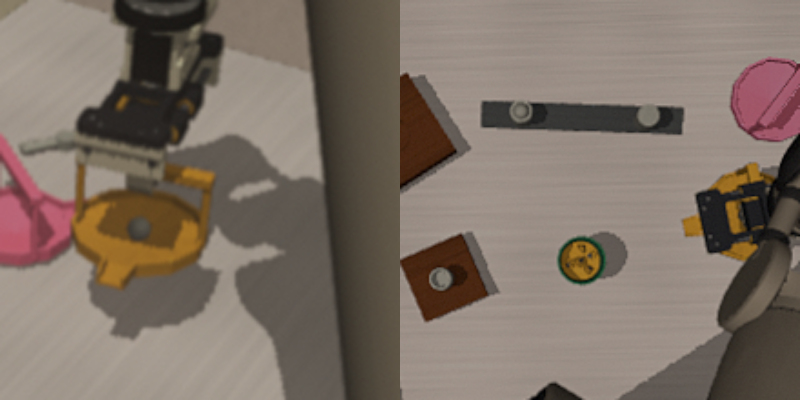

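The dish is level with the ball centred at crop (138,227). The lip at (690,225) points towards the die at (441,278). The other dies and the cup haven't moved, so I'm handing the job in.

```bash
python3 -c "
from rig import r
print(r.finish_job())"
```

```text
the job is handed in; nothing more can be done
None
```

The job is handed in, with no verdict reported back: the hollow die is seated hollow-up in the smallest block's pocket and released, and the dish is held level about 10 cm up, ball centred, its lip pointing at the die.

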